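# Pack up the rocking tray

## Robot

A 7-joint arm with a two-finger parallel gripper is mounted at the origin on the work surface. World frame = base frame: x ahead of the robot, y to its left, z up, the work surface at z = 0. Lengths are in m, angles in rad, forces in N, time in s.
With the tool pointing down it reaches from about 0.375 to 0.925 m from the base axis. Payload 3.1 kg.
Tool frame: the origin (TCP) lies midway between the tips of the shut fingers; the grasp point (between the pads) lies 19 mm behind it; z points along the fingers, y is the direction in which the jaws open and shut (so a half turn about z gives the same grasp; the last joint's range is limited). The gripper opens to 85 mm and grips with 20 to 120 N. Pads are 22 mm wide; open, the fingers measure 114 mm over their backs; the gripper's body (76 mm by 85 mm) begins 54 mm behind the grasp point. The pads swing forward as they close: fully open they stand 13 mm farther back than shut.
Start: joints at [-1.274, 0.383, 0.044, 1.598, -0.018, 1.161, -0.05], TCP at [0.25, 0.6, 0.204] pointing down, gripper open.
Joint ranges: [-2.61, 2.61], [-0.41, 2.15], [-1.48, 1.57], [0, 2.5], [-1.57, 4.71], [0.05, 1.97], [-2.85, 2.85]. Speed limits (rad/s): [2.79, 2.79, 3.14, 3.14, 3.14, 3.14, 3.14].

## Interface

Orientations are given as [roll, pitch, yaw] about the fixed x, y, z axes, in that order (R = Rz(yaw) Ry(pitch) Rx(roll)).
In Python, from rig import robot gives the robot as it stands.
- The arm moves only by the shell command python3 -m crank 'ROWS' [FORCE]. ROWS is JSON, a list of rows, each a list of 7 numbers: the turn, a rotation vector about the tool's x, y, z in degrees, then the shift along the tool's x, y, z in mm, then the finger opening in mm, from 0 to 85.4. A call has 1 to 5 rows; each row is the pose to reach, as a shift and turn from the pose commanded when the call began, along the tool's axes at that moment; what a row does not reach only later rows make up. A row lasts 1/12 s, in which the tool goes at most 41.7 mm and 7.16 degrees, less where a joint would pass 70% of its speed; a pose out of reach is approached as far as the arm can. A call with a gripper value outside its range is refused whole. The fingers move at their own pace and stop on an object; FORCE is the grip in N (left out, the last holds). Time passes only in rows, so rows that repeat a pose let the fingers close. It gives the time, the measured TCP pose, the force and the opening at its end, in the units of the state.
- robot.read_state(): the state, without advancing time (a new reading comes with each control period).
- robot.read_camera(name): name is "side" or "top" or "wrist"; returns a dict with "color" (480x640x3 uint8, blue, green, red), "fx", "fy", "cx", "cy" (pixels), "camera_from_world" (4x4, takes a point from world to camera coordinates); the wrist camera has in their place "hand_eye" (4x4, takes a point from camera to tool coordinates, whose origin is the TCP and whose axes are the flange's). Camera axes: x right, y down, z forward; pixel columns grow to the right and rows downward; lengths in m; the calibration is good to about 2 mm. A picture is of the moment at which its call begins: read the wrist's pose just before it. There is no depth.
- robot.hand_in(): hands the job in, once; it reports no verdict.
The state is a dict: "time": time; "q": joint angles; "joint_vel": joint speeds; "effort": joint torques, N m; "tcp_pos": TCP position; "ee_rot": TCP orientation; "contact_force": force on the tool from outside, world axes, zero at the start; "wrist_torque": the same for the moment, N m; "grip_width": opening from 0.0 (shut) to 1.0 (fully open).
Only numpy, scipy, OpenCV 4.12 (cv2) and the standard library are available. Lean on these libraries where they do the work, as an engineer would, in place of code of your own. Each camera call takes 0.05 s, during which the arm holds its last target. There are 200 camera calls.

## Task

The two-tier tray rocks because its front right foot (seen from the robot) is too short. Take packers one at a time from the top of the spring-loaded dispenser and slide them from the front, flat and one on another, under that foot on its stone tile, until no more will go in; then press down on the lug above the foot for a moment to check that the tray no longer rocks, and let go. Leave the tray where it stands, and do not disturb the dish, bangle, key tag holder or jar.

Things in the scene. Friction and masses are not known exactly. Their poses are not given: they have to be found in the camera images.
- tray: Loose two-tier aluminium tray (about 0.95 kg) on four round feet, 18 mm across; the two front ones (towards the robot) stick out in front under flat lugs. The front foot on its own -y side is too short: the tray rests level on the other three and rocks down at a light push. Origin at shelf level; +x points from front to back, the way packers slide in; +y to its left.
- foot (a point): Centre of the underside of the short foot, 18 mm across (bevelled to 12 mm at the very bottom), hanging 22.8 mm above the shelf; at x = -115, y = -120 mm in the tray's frame. Packers go in from the front, along the tray's +x, where there is free room; the tray's body begins 44 mm behind it.
- lug (a point): Where to press: centre, straight above the short foot, of the lug's top face, 52 mm above the shelf. The lug is 30 mm wide (tray y) and reaches 18 mm in front of this point. A push of about 2 N tips the corner down through any gap left below the foot.
- tray_mid (a point): Middle of the tray's body, 70 mm above the shelf; axes as the tray's. Body 170 mm (x) by 260 mm (y), underside at 40 mm, closed drawer below, open tray above, rim at 100 mm.
- tile_a_top (a point): Centre of the top face of the thin stone tile, 120 x 70 mm, 4 mm thick, stuck to the shelf, long side along the tray's x. One of the two tiles lies below the short foot, centred 42 mm in front of it; the other lies free, further left. Which is which varies.
- tile_b_top (a point): Centre of the top face of the thick stone tile, 120 x 70 mm, 12 mm thick, stuck to the shelf, otherwise as the thin one. Above the thin tile the gap below the foot is 18.8 mm (two packers go in), above the thick one 10.8 mm (one goes in); the 2.8 mm left over is play that does not matter.
- caddy: Packer dispenser, fixed, at the right or left: black base 150 x 64 mm, 6 mm thick, end walls and corner guides 40 mm high. Three packers lie in it flat, one on another, along its x, on a spring platform that lifts the next by one thickness when one is taken: the top one always lies from 34 to 42 mm high. Long sides open for 96 mm in the middle. Origin: centre of its underside.
- packer1_mid (a point): Centre of packer 1, a flat steel-coloured bar 120 x 32 x 8 mm (83 g), long along its x, 32 mm along y, 8 mm thick. At the start it is the top one in the dispenser.
- packer2_mid (a point): Centre of packer 2, a flat steel-coloured bar 120 x 32 x 8 mm (83 g), long along its x, 32 mm along y, 8 mm thick. At the start it is the middle one in the dispenser.
- packer3_mid (a point): Centre of packer 3, a flat steel-coloured bar 120 x 32 x 8 mm (83 g), long along its x, 32 mm along y, 8 mm thick. At the start it is the lowest in the dispenser.
- dish_mid (a point): Bystander: bone-coloured ceramic dish, 110 mm across, 35 mm high, a marble in it; half-way up its axis. It stands on the side where the dispenser is not.
- bangle_mid (a point): Bystander: amber bangle lying flat, 72 mm across, 10 mm high; its centre.
- tagholder_mid (a point): Bystander: plastic key tag holder, 50 x 110 mm, 45 mm high, four tags upright in it; its centre.
- jar_mid (a point): Bystander: glass jar with metal cap, 60 mm across, 90 mm high; its centre.
There are look-alikes about, which are no part of the job. Leave any purple or yellow look-alike of the part that bears packer1_mid alone.

How it is judged:
By the outcome, as a careful person would: the job done as asked, in the order asked, and still so for the second after the job is handed in, with the robot touching nothing.
It also fails if it takes over 72 s, if anything falls off the work surface, if the arm or the gripper's body presses on something with over 40 N, if the wrist force passes 120 N, or if a joint passes its speed limit or range.

## Working session

There is one attempt and no reset: what is moved stays moved. The work goes in short steps, Python scripts to look and compute and a shell command to move; the robot and the scene stay as the last step left them, time stands still between calls to the robot, and variables do not carry over. Pictures are saved under pics/ and viewed, about 8 in all and at most 12, crops included, and the job is handed in when it is done.

```bash
mkdir -p pics; ls
python3 - <<'E'
from rig import robot
import cv2,json
s=robot.read_state();print({k:s[k] for k in('time','tcp_pos','ee_rot','contact_force','grip_width')})
for n in('top','side'):
    c=robot.read_camera(n);cv2.imwrite(f'pics/{n}0.png',c['color']);print(n,c['fx'],c['fy'],c['cx'],c['cy'],c['camera_from_world'])
E
```

```text
pics
{'time': 0.0, 'tcp_pos': array([0.24960386, 0.59905936, 0.20276419]), 'ee_rot': array([-3.13894015e+00,  1.40559636e-04,  2.74694877e+00]), 'contact_force': array([ 0.23109379, -0.16286311,  0.24989031]), 'grip_width': 1.0019780408047736}
top 512.2097266172308 512.2097266172308 323.3800133611048 236.6067659493753 [[ 0.01946721 -0.99974986  0.01101082 -0.00915024]
 [-0.99436682 -0.0205077  -0.10399068  0.51923795]
 [ 0.10419048 -0.00892438 -0.99451732  1.18682712]
 [ 0.          0.          0.          1.        ]]
side 500.2781762576129 500.2781762576129 323.4407177652498 244.15853838535364 [[ 0.94797122 -0.31780649 -0.01869734 -0.46038688]
 [-0.18540805 -0.50339517 -0.84392959  0.17882373]
 [ 0.25879415  0.80348761 -0.53612802  0.97805653]
 [ 0.          0.          0.          1.        ]]
```

View pics/top0.png

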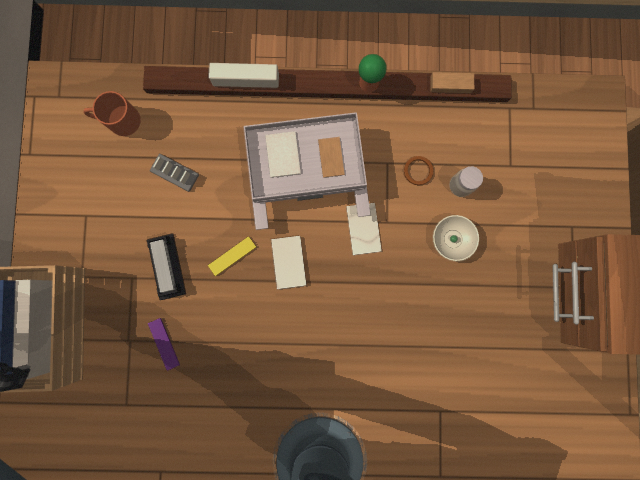

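View pics/side0.png

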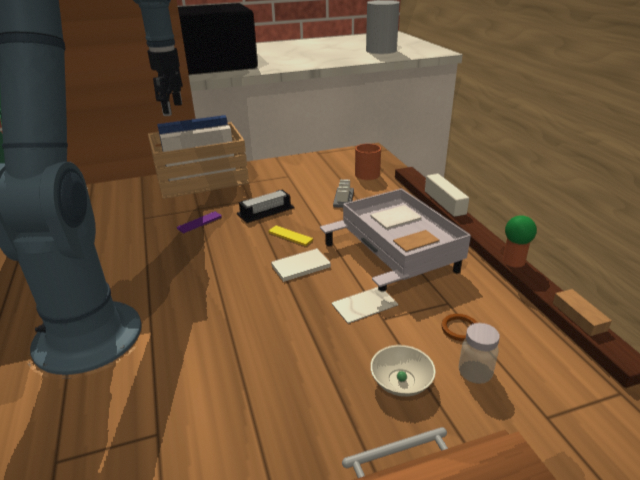

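Top view: the tray is centred at (307,158), its right (−y) lug at (363,208) over a tile at (364,230). The free tile is at (289,262), and the black dispenser with a steel bar is at (166,266). The look-alikes are yellow (232,256) and purple (163,344). I'll enlarge the dispenser, tile and lug.

Run:
```python
import cv2,numpy as np
t=cv2.imread('pics/top0.png');s=cv2.imread('pics/side0.png')
r=lambda im,x,y,w,h:cv2.resize(im[y:y+h,x:x+w],(400,300),interpolation=cv2.INTER_CUBIC)
cv2.imwrite('pics/c1.png',np.vstack([np.hstack([r(t,120,225,100,75),r(t,325,182,100,75)]),np.hstack([r(s,225,170,100,75),r(s,320,255,100,75)])]))
```

```text
(no output)
```

View pics/c1.png

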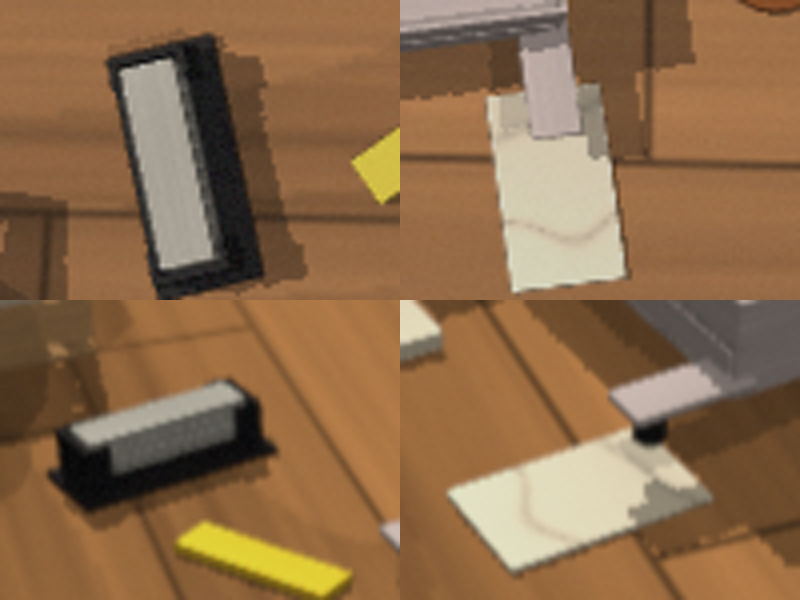

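Right-hand tile is thin (negligible edge in the side view, while the free tile shows a thick edge), so two packers go in. The light steel bar in the black dispenser at top (166,266) is the packer. Now to turn pixels into positions.

```bash
cat > h.py <<'E'
from rig import robot
import numpy as np
from scipy.spatial.transform import Rotation as R
def back(c,px,z):
    T=np.linalg.inv(c['camera_from_world']);K=np.array([[c['fx'],0,c['cx']],[0,c['fy'],c['cy']],[0,0,1]])
    d=T[:3,:3]@np.linalg.solve(K,[*px,1]);o=T[:3,3];return o+d*(z-o[2])/d[2]
def pose():
    s=robot.read_state();return s['tcp_pos'],R.from_euler('xyz',s['ee_rot']),s
def go(p,yaw,tcp=None,rpy=None):
    "shift (mm) and rotvec (deg) in tool axes from the present pose"
    t,r,_=pose()
    if tcp is not None:t,r=np.array(tcp),R.from_euler('xyz',rpy)
    return (r.inv()*R.from_euler('xyz',[np.pi,0,yaw])).as_rotvec(degrees=True).round(2),(r.inv().apply(np.array(p)-t)*1000).round(1)
E
python3 - <<'E'
from h import *
c=robot.read_camera('top');d=robot.read_camera('side')
f=lambda cam,ox,oy,l,z:np.array([back(cam,(x/4+ox-.375,y/4+oy-.375),z) for x,y in l])
np.set_printoptions(precision=4,suppress=True)
p=f(c,120,225,[(118,68),(172,58),(220,260),(162,270)],.042)
t=f(c,325,182,[(88,98),(198,84),(226,276),(113,290)],.004)
l=f(c,325,182,[(133,138),(182,134)],.052)
for n,a in(('pack',p),('tile',t)):
    ax=(a[0]+a[1]-a[2]-a[3])/2;print(n,a.mean(0),np.linalg.norm(ax),np.linalg.norm(a[1]-a[0]),np.linalg.norm(a[2]-a[3]),np.degrees(np.arctan2(ax[1],ax[0])))
print('lug',l,np.linalg.norm(l[1]-l[0]))
ls=f(d,320,255,[(212,95),(232,120)],.052);print('lugside',ls)
# side packer top corners
ps=f(d,225,170,[(70,145),(100,147),(222,82),(245,97)],.042);print(ps)
# tray rim
r=np.array([back(c,x,.1) for x in((246,127),(356,114.5),(366,188),(253,201))]);print('rim',r,r.mean(0))
E
```

```text
pack [0.4427 0.3752 0.042 ] 0.12092632456780487 0.03170441686063688 0.033660432746483705 15.680315879743937
tile [ 0.5441 -0.0961  0.004 ] 0.11801972795432956 0.06760846750578914 0.06875226774257405 8.466322478689646
lug [[ 0.5664 -0.078   0.052 ]
 [ 0.5694 -0.1066  0.052 ]] 0.028729090124049395
lugside [[ 0.5666 -0.0808  0.052 ]
 [ 0.5677 -0.1039  0.052 ]]
[[0.375  0.3494 0.042 ]
 [0.3933 0.3395 0.042 ]
 [0.4937 0.4053 0.042 ]
 [0.5028 0.3768 0.042 ]]
rim [[ 0.7586  0.1827  0.1   ]
 [ 0.7938 -0.0672  0.1   ]
 [ 0.6237 -0.0919  0.1   ]
 [ 0.5886  0.1611  0.1   ]] [0.6912 0.0462 0.1   ]
```

Run:
```python
from h import *
c=robot.read_camera('wrist');print(c['hand_eye'].round(4),c['fx'],c['cx'],c['cy'])
print(go([.4177,.3682,.16],np.radians(195.7)))
```

```text
[[ 4.000e-04 -9.558e-01 -2.939e-01  7.600e-02]
 [ 1.000e+00  3.000e-04  2.000e-04 -1.000e-04]
 [-1.000e-04 -2.939e-01  9.558e-01 -1.693e-01]
 [ 0.000e+00  0.000e+00  0.000e+00  1.000e+00]] 351.6103806474512 315.45134619736444 240.36008838241992
(array([-7.000e-02, -2.000e-02, -3.831e+01]), array([-243.9, -148.9,   43.7]))
```

```bash
python3 -m crank '[[0,0,-7,-35,-21,6,60],[0,0,-14,-70,-42,12,60],[0,0,-21,-104,-64,18,60],[0,0,-28,-139,-85,25,60],[0,0,-35,-174,-106,31,60]]' 60
python3 - <<'E'
from h import *
print(go([.4177,.3682,.13],np.radians(195.7)))
E
```

```text
time: 0.67
tcp_pos: [0.3695, 0.435, 0.173]
ee_rot: [-3.141, -0.0, -2.925]
contact_force: [1.1, 0.4, -0.5]
grip_width: 0.704
(array([-0.02, -0.  , -3.3 ]), array([-32.8, -75.6,  43.1]))
```

```bash
python3 -m crank '[[0,0,-1.5,-16,-37,20,60],[0,0,-3.3,-32.8,-75.6,43,60],[0,0,-3.3,-32.8,-75.6,43,60],[0,0,-3.3,-32.8,-75.6,43,60]]'
python3 - <<'E'
from h import *
import cv2
print(go([.4177,.3682,.13],np.radians(195.7)))
c=robot.read_camera('wrist');cv2.imwrite('pics/w1.png',c['color'])
E
```

```text
time: 1.0
tcp_pos: [0.4183, 0.3638, 0.1282]
ee_rot: [-3.137, -0.004, -2.883]
contact_force: [-0.2, 0.2, -0.4]
grip_width: 0.703
(array([-0.27, -0.21, -0.87]), array([-0.6,  4.4, -1.8]))
```

View pics/w1.png

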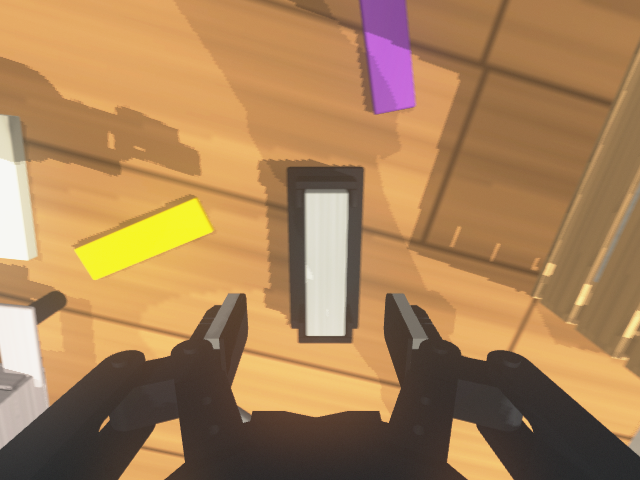

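The wrist view shows the packer with corners (304,189), (348,189), (351,336), (306,336), between the fingers. Fingertips are at about (240,294) and (391,294).

```bash
cat >> h.py <<'E'
def wback(px,z):
    t,r,_=pose();c=robot.read_camera('wrist');T=np.eye(4);T[:3,:3]=r.as_matrix();T[:3,3]=t
    c['camera_from_world']=np.linalg.inv(T@c['hand_eye']);return np.array([back(c,x,z) for x in px])
E
python3 - <<'E'
from h import *
a=wback([(304,189),(348,189),(351,336),(306,336)],.042)
ax=(a[3]+a[2]-a[1]-a[0])/2;print(a.mean(0).round(4),np.linalg.norm(ax),np.linalg.norm(a[1]-a[0]),np.linalg.norm(a[2]-a[3]),np.degrees(np.arctan2(ax[1],ax[0])))
c=robot.read_camera('wrist');H=c['hand_eye']
# fingertip height: pixels -> tool frame at several tool z
for px in((240,294),(391,294)):
    d=H[:3,:3]@[(px[0]-c['cx'])/c['fx'],(px[1]-c['cy'])/c['fy'],1]
    for z in(-.008,-.004,0): print(px,z,((H[:3,3]+d*(z-H[2,3])/d[2])*1000).round(1))
t,r,s=pose();print(t,s['ee_rot'],s['joint_vel'].round(3))
E
```

```text
[0.4385 0.3838 0.042 ] 0.12271673702535102 0.03219834847305441 0.03751648389489699 16.58389272716648
(240, 294) -0.008 [ -2.  -37.4  -8. ]
(240, 294) -0.004 [ -4.  -38.4  -4. ]
(240, 294) 0 [ -5.9 -39.3   0. ]
(391, 294) -0.008 [-2.  38.6 -8. ]
(391, 294) -0.004 [-3.9 39.6 -4. ]
(391, 294) 0 [-5.9 40.5  0. ]
[0.41555471 0.3723547  0.13119137] [ 3.13955231e+00  6.21673672e-04 -2.87148606e+00] [-0.018 -0.007 -0.019 -0.013  0.003 -0.002  0.003]
```

Run:
```python
from h import *
for i in range(3):
  robot.read_camera('wrist'); t,r,s=pose();print(t,s['ee_rot'])
print(go([.417,.368,.065],np.radians(195.8)))
```

```text
[0.41530092 0.37306973 0.13149117] [ 3.13920764e+00  1.14701288e-03 -2.86995780e+00]
[0.41528741 0.37320858 0.13157388] [ 3.13925574e+00  1.39710076e-03 -2.86931787e+00]
[0.41535176 0.37293262 0.13151141] [ 3.13961502e+00  1.37026371e-03 -2.86936375e+00]
(array([ 0.11,  0.08, -0.2 ]), array([-0.2, -5.3, 66.5]))
```

```bash
python3 -m crank '[[0,0,-0.2,0,-5,30,56],[0,0,-0.2,0,-5,60,54],[0,0,-0.2,0,-5.3,66,54],[0,0,-0.2,0,-5.3,66,54],[0,0,-0.2,0,-5.3,66,54]]'
python3 - <<'E'
from h import *
import cv2
for i in range(3): c=robot.read_camera('wrist')
print(go([.417,.368,.033],np.radians(195.8)))
cv2.imwrite('pics/w2.png',c['color'])
E
```

```text
time: 1.72
tcp_pos: [0.4176, 0.366, 0.0651]
ee_rot: [3.141, 0.0, -2.868]
contact_force: [1.1, 0.2, -0.7]
grip_width: 0.629
(array([ 0.12,  0.19, -0.21]), array([ 1.7,  1.9, 33.5]))
```

View pics/w2.png

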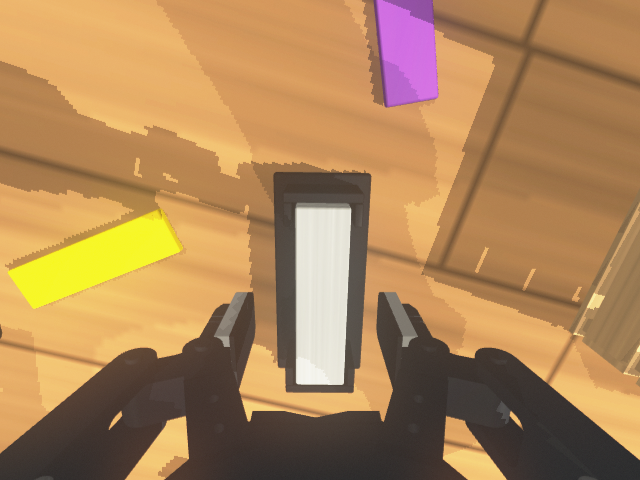

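The packer's corners are (295,203), (351,203), (345,386), (296,386); its axis lies about 5 px to the right of the midpoint of the fingers.

Run:
```python
from h import *
a=wback([(295,203),(351,203),(345,386),(296,386)],.042)
t,r,_=pose()
b=r.inv().apply(a-t)*1000;print(b.round(1));print(a.mean(0),t)
ax=(a[3]+a[2]-a[1]-a[0])/2;print(np.linalg.norm(ax),np.degrees(np.arctan2(ax[1],ax[0])))
```

```text
[[ 38.  -10.6  24.3]
 [ 38.   20.6  24.3]
 [-84.8  20.4  24.7]
 [-84.8 -12.   24.7]]
[0.44038952 0.37708714 0.042     ] [0.41904234 0.36630418 0.06642519]
0.12283360718741211 15.201812288212249
```

```bash
python3 -m crank '[[0,0,0.3,2,4,12,54],[0,0,0.3,2,4,24,54],[0,0,0.3,2,4,33,54],[0,0,0.3,2,4,33,54],[0,0,0.3,2,4,33,54]]'
python3 - <<'E'
from h import *
import cv2
for i in range(2): c=robot.read_camera('side')
cv2.imwrite('pics/s2.png',cv2.resize(c['color'][150:240,200:320],(800,600),interpolation=cv2.INTER_CUBIC))
t,r,s=pose();print(t,s['contact_force'])
E
```

```text
time: 2.33
tcp_pos: [0.4138, 0.367, 0.0299]
ee_rot: [-3.14, -0.003, -2.875]
contact_force: [0.4, -0.2, 0.2]
grip_width: 0.634
[0.41498337 0.36790566 0.03121031] [-0.37866714 -0.75158422  0.73739993]
```

View pics/s2.png

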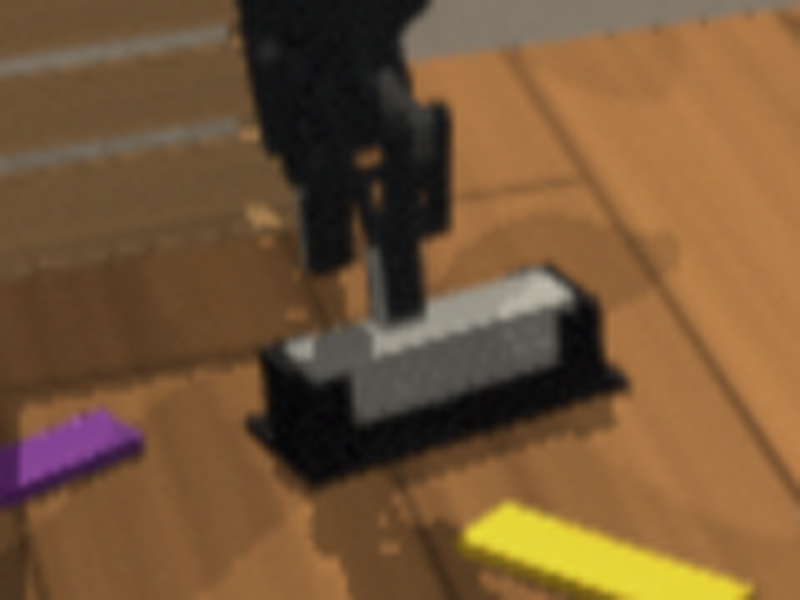

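The near finger's tip is at side pixel about (260,198). I'll work out its height.

Run:
```python
from h import *
c=robot.read_camera('side');M=c['camera_from_world']
for off in(27,32,36):
  for z in(.034,.038,.042,.046):
    p=M@[.415+off/1000*.272,.368-off/1000*.962,z,1];print(off,z,(c['fx']*p[0]/p[2]+c['cx']).round(1),(c['fy']*p[1]/p[2]+c['cy']).round(1))
```

```text
27 0.034 260.4 206.8
27 0.038 260.3 205.5
27 0.042 260.1 204.2
27 0.046 260.0 202.8
32 0.034 261.3 207.5
32 0.038 261.2 206.2
32 0.042 261.0 204.9
32 0.046 260.9 203.5
36 0.034 262.0 208.1
36 0.038 261.9 206.8
36 0.042 261.7 205.4
36 0.046 261.6 204.1
```

The tips look about 20 mm higher than expected: around z = 0.058 with the TCP at 0.031. The wrist view agrees. I'll close to 38 mm, still wider than the bar, and check both views.

```bash
python3 -m crank '[[0,0,0,0,0,0,38],[0,0,0,0,0,0,38],[0,0,0,0,0,0,38],[0,0,0,0,0,0,38]]'
python3 - <<'E'
from h import *
import cv2
w=robot.read_camera('wrist');c=robot.read_camera('side')
a=cv2.resize(c['color'][160:220,215:295],(400,300),interpolation=cv2.INTER_CUBIC)
cv2.imwrite('pics/s3.png',np.hstack([a,w['color'][180:480,120:520]]))
t,r,s=pose();print(t,s['ee_rot'],s['contact_force'])
E
```

```text
time: 2.82
tcp_pos: [0.4151, 0.3683, 0.0318]
ee_rot: [3.141, 0.0, -2.875]
contact_force: [-1.1, 0.5, -1.0]
grip_width: 0.448
[0.4149745  0.36819914 0.03166412] [ 3.14138920e+00  2.43149863e-04 -2.87540756e+00] [ 0.45756951 -0.16118609 -0.23448478]
```

View pics/s3.png

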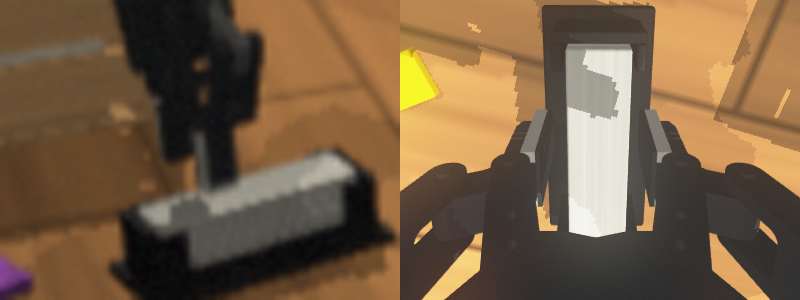

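The fingertips still end above the packer top, at side px (259,198), so z is about 0.056. I'll open slightly and go down 19 mm.

```bash
python3 -m crank '[[0,0,0,0,0,0,46],[0,0,0,0,0,6,46],[0,0,0,0,0,13,46],[0,0,0,0,0,19,42],[0,0,0,0,0,19,40]]'; python3 -m crank '[[0,0,0,0,0,0,38],[0,0,0,0,0,0,38],[0,0,0,0,0,0,38]]';  python3 - <<'E'
from h import *
import cv2
w=robot.read_camera('wrist');c=robot.read_camera('side')
a=cv2.resize(c['color'][160:220,215:295],(400,300),interpolation=cv2.INTER_CUBIC)
cv2.imwrite('pics/s4.png',np.hstack([a,w['color'][180:480,120:520]]))
t,r,s=pose();print(t,s['ee_rot'],s['contact_force'])
E
```

```text
time: 3.33
tcp_pos: [0.4135, 0.3668, 0.0104]
ee_rot: [-3.14, -0.003, -2.875]
contact_force: [0.8, -0.1, -0.3]
grip_width: 0.471
time: 3.58
tcp_pos: [0.4151, 0.3683, 0.0126]
ee_rot: [3.141, 0.0, -2.875]
contact_force: [0.5, 0.8, 0.4]
grip_width: 0.444
[0.41513891 0.36833448 0.01275197] [ 3.14127526e+00  5.10576828e-04 -2.87545623e+00] [1.01449362 0.53149696 0.21228856]
```

View pics/s4.png

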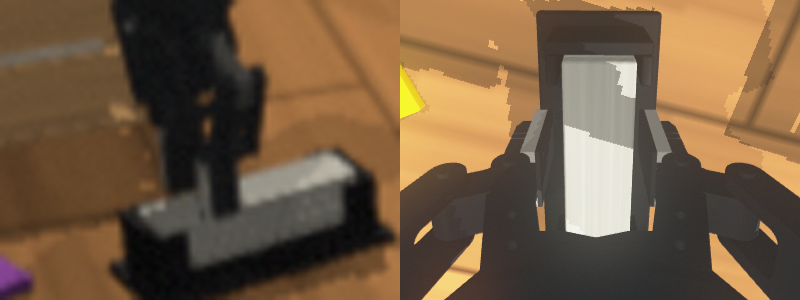

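Side crop: the near tip at (225,217) still sits just above the packer's top near edge (222 at that column), so the pictures give 0.037 to 0.047. I'll find the tip height by touch instead: narrow the fingers above the packer and lower them until there is contact.

```bash
python3 -m crank '[[0,0,0,0,0,-7,42],[0,0,0,0,0,-14,42],[0,0,0,0,0,-14,26],[0,0,0,0,0,-14,26],[0,0,0,0,0,-14,26]]'; for i in 1; do python3 -m crank '[[0,0,0,0,0,2,26],[0,0,0,0,0,2,26],[0,0,0,0,0,2,26]]'; python3 -m crank '[[0,0,0,0,0,2,26],[0,0,0,0,0,2,26],[0,0,0,0,0,2,26]]';python3 -m crank '[[0,0,0,0,0,2,26],[0,0,0,0,0,2,26],[0,0,0,0,0,2,26]]'; done | grep -E 'pos|force|grip'
```

```text
time: 4.1
tcp_pos: [0.4151, 0.3683, 0.0269]
ee_rot: [3.141, 0.001, -2.875]
contact_force: [0.3, 0.1, 0.2]
grip_width: 0.306
tcp_pos: [0.4145, 0.3677, 0.024]
contact_force: [0.5, 0.5, 0.2]
grip_width: 0.306
tcp_pos: [0.4147, 0.3679, 0.0222]
contact_force: [1.1, -0.3, -0.5]
grip_width: 0.306
tcp_pos: [0.4148, 0.368, 0.0203]
contact_force: [0.2, -0.1, -0.2]
grip_width: 0.306
```

```bash
(python3 -m crank '[[0,0,0,0,0,2,26],[0,0,0,0,0,2,26],[0,0,0,0,0,2,26]]'; python3 -m crank '[[0,0,0,0,0,2,26],[0,0,0,0,0,2,26],[0,0,0,0,0,2,26]]';python3 -m crank '[[0,0,0,0,0,2,26],[0,0,0,0,0,2,26],[0,0,0,0,0,2,26]]') | grep -E 'pos|force'
```

```text
tcp_pos: [0.4148, 0.368, 0.0183]
contact_force: [0.7, -0.2, -0.6]
tcp_pos: [0.4148, 0.368, 0.0163]
contact_force: [-0.3, -0.6, 0.1]
tcp_pos: [0.4148, 0.368, 0.0143]
contact_force: [-0.3, -0.1, -0.1]
```

```bash
(python3 -m crank '[[0,0,0,0,0,1.5,26],[0,0,0,0,0,1.5,26],[0,0,0,0,0,1.5,26]]'; python3 -m crank '[[0,0,0,0,0,1.5,26],[0,0,0,0,0,1.5,26],[0,0,0,0,0,1.5,26]]';python3 -m crank '[[0,0,0,0,0,1.5,26],[0,0,0,0,0,1.5,26],[0,0,0,0,0,1.5,26]]') | grep -E 'pos|force'
```

```text
tcp_pos: [0.4149, 0.3681, 0.0129]
contact_force: [-0.1, -0.5, -0.8]
tcp_pos: [0.4149, 0.3681, 0.0114]
contact_force: [-0.6, 1.0, -0.8]
tcp_pos: [0.415, 0.3682, 0.01]
contact_force: [0.6, -0.3, 1.2]
```

```bash
(python3 -m crank '[[0,0,0,0,0,1.5,26],[0,0,0,0,0,1.5,26],[0,0,0,0,0,1.5,26]]'; python3 -m crank '[[0,0,0,0,0,1.5,26],[0,0,0,0,0,1.5,26],[0,0,0,0,0,1.5,26]]') | grep -E 'pos|force'
python3 - <<'E'
from h import *
import cv2
c=robot.read_camera('side')
cv2.imwrite('pics/s5.png',cv2.resize(c['color'][160:220,215:295],(800,600),interpolation=cv2.INTER_CUBIC))
f=[]
for i in range(4): robot.read_camera('wrist'); f.append(robot.read_state()['contact_force'])
print(np.mean(f,0))
E
```

```text
tcp_pos: [0.415, 0.3683, 0.0097]
contact_force: [-2.1, -2.3, 7.4]
tcp_pos: [0.4149, 0.3684, 0.0095]
contact_force: [-4.4, -4.2, 16.3]
[-4.42039517 -3.2864991  15.67958169]
```

View pics/s5.png

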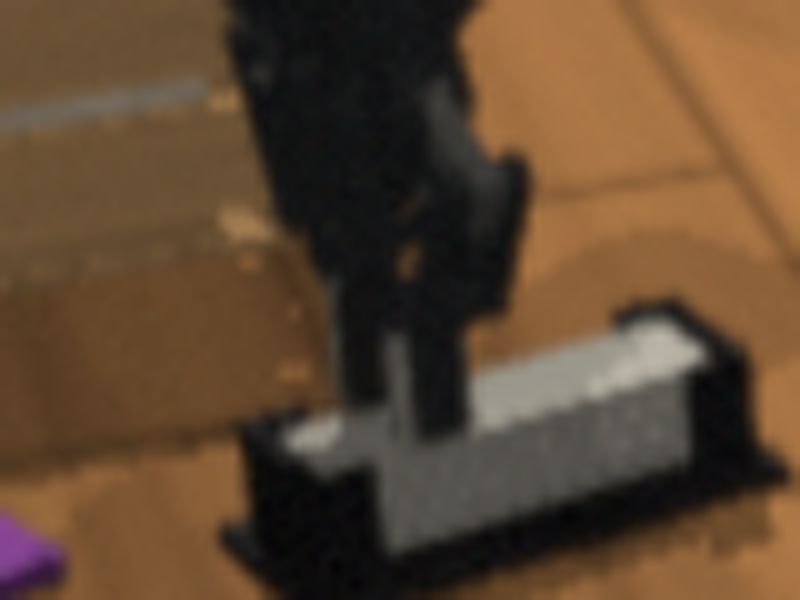

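Contact at TCP z = 0.0097 (16 N), so the tips sit 32 mm behind the TCP point and the packer top is at 42 mm. Now I'll lift, open, go down to about 5 mm below the packer top, and grip.

```bash
python3 -m crank '[[0,0,0,0,0,-8,26],[0,0,0,0,0,-8,44],[0,0,0,0,0,-8,44],[0,0,0,0,0,-3,44],[0,0,0,0,0,2,44]]' 70; python3 -m crank '[[0,0,0,0,0,0,44],[0,0,0,0,0,0,20],[0,0,0,0,0,0,20],[0,0,0,0,0,0,20],[0,0,0,0,0,0,20]]' 70;python3 -m crank '[[0,0,0,0,0,0,20],[0,0,0,0,0,0,20],[0,0,0,0,0,0,20]]'
```

```text
time: 7.52
tcp_pos: [0.4147, 0.368, 0.0043]
ee_rot: [-3.141, -0.0, -2.875]
contact_force: [-0.2, -0.5, -0.9]
grip_width: 0.513
time: 7.93
tcp_pos: [0.4144, 0.3678, 0.0047]
ee_rot: [-3.141, -0.001, -2.875]
contact_force: [-0.4, -0.4, 0.2]
grip_width: 0.353
time: 8.18
tcp_pos: [0.4148, 0.368, 0.005]
ee_rot: [-3.141, -0.0, -2.875]
contact_force: [0.1, 0.1, -0.2]
grip_width: 0.353
```

```bash
python3 -m crank '[[0,0,0,0,0,-8,20],[0,0,0,0,0,-20,20],[0,0,0,0,0,-40,20],[0,0,0,0,0,-60,20],[0,0,0,0,0,-60,20]]' 70
python3 - <<'E'
from h import *
import cv2
c=robot.read_camera('wrist');w=robot.read_camera('side')
cv2.imwrite('pics/w6.png',np.hstack([c['color'][180:480,120:520],cv2.resize(w['color'][140:215,215:315],(400,300))]))
print(go([.462,-.107,.05],np.radians(188)),robot.read_state()['grip_width'])
E
```

```text
time: 8.6
tcp_pos: [0.4184, 0.3709, 0.0703]
ee_rot: [3.137, 0.009, -2.876]
contact_force: [1.5, 0.7, -1.5]
grip_width: 0.353
(array([0.11, 0.18, 7.24]), array([  80.9, -471.3,   15.6])) 0.35779734929439944
```

View pics/w6.png

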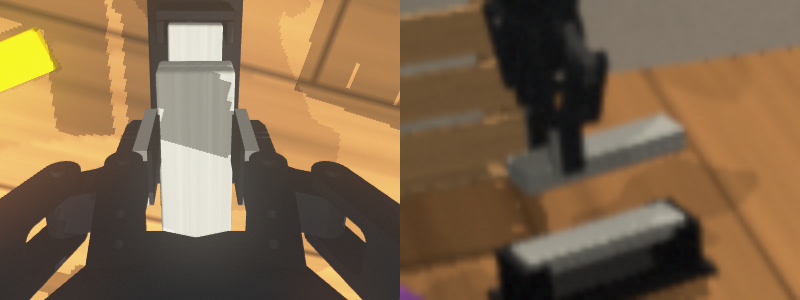

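One packer is held level; the next one is up in the dispenser. Heading for the front of the foot.

```bash
python3 -m crank '[[0,0,1.5,3,-20,0,20],[0,0,3,8,-50,0,20],[0,0,4.5,14,-83,0,20],[0,0,6,20,-116,0,20],[0,0,7.2,26,-150,0,20]]';  python3 - <<'E'
from h import *
print(pose()[:1],go([.462,-.107,.05],np.radians(188)))
E
```

```text
time: 9.12
tcp_pos: [0.4281, 0.2147, 0.0639]
ee_rot: [-3.141, -0.002, -3.001]
contact_force: [0.3, 0.0, -1.4]
grip_width: 0.352
(array([0.4281023 , 0.21469302, 0.06394388]),) (array([-0.06, -0.12,  0.05]), array([  11.4, -323.3,   14.3]))
```

```bash
python3 -m crank '[[0,0,0,1,-33,0,20],[0,0,0,2,-66,0,20],[0,0,0,4,-99,0,20],[0,0,0,5,-132,0,20],[0,0,0,6,-165,0,20]]'; python3 -m crank '[[0,0,0,1,-33,0,20],[0,0,0,2,-66,0,20],[0,0,0,4,-99,0,20],[0,0,0,5,-130,0,20],[0,0,0,5,-150,0,20]]'
python3 - <<'E'
from h import *
for i in range(3):robot.read_camera('side')
t,r,s=pose();print(t,s['ee_rot'],s['grip_width'],go([.462,-.107,-.0235+.02],np.radians(188)))
E
```

```text
time: 9.53
tcp_pos: [0.4451, 0.0504, 0.0641]
ee_rot: [-3.141, -0.002, -3.001]
contact_force: [-0.1, -0.1, -0.9]
grip_width: 0.351
time: 9.95
tcp_pos: [0.461, -0.1009, 0.0642]
ee_rot: [-3.14, -0.002, -3.005]
contact_force: [-0.5, -0.5, -0.8]
grip_width: 0.35
[ 0.46137584 -0.0992323   0.06424396] [-3.14099629e+00 -1.95171369e-03 -3.00606175e+00] 0.3520270261644961 (array([-0.03, -0.11, -0.23]), array([ 0.3, -7.7, 67.7]))
```

```bash
python3 -m crank '[[0,0,-0.2,0,-4,20,20],[0,0,-0.2,0,-7.7,45,20],[0,0,-0.2,0,-7.7,70,20],[0,0,-0.2,0,-7.7,86,20],[0,0,-0.2,0,-7.7,86,20]]'; python3 -m crank '[[0,0,0,0,0,0,20],[0,0,0,0,0,0,20]]'
python3 - <<'E'
from h import *
import cv2
t,r,s=pose();print(t,s['ee_rot'],go([.5315,-.0977,-.022],np.radians(188)))
w=robot.read_camera('side');c=robot.read_camera('top')
cv2.imwrite('pics/t7.png',np.hstack([cv2.resize(c['color'][170:290,300:420],(400,400),interpolation=cv2.INTER_CUBIC),cv2.resize(w['color'][220:340,300:420],(400,400),interpolation=cv2.INTER_CUBIC)]))
E
```

```text
time: 10.52
tcp_pos: [0.4623, -0.1026, -0.0223]
ee_rot: [3.139, -0.004, -2.995]
contact_force: [-0.6, -1.2, -1.0]
grip_width: 0.351
time: 10.68
tcp_pos: [0.463, -0.1029, -0.0216]
ee_rot: [3.141, -0.001, -2.995]
contact_force: [0.2, 0.1, -1.6]
grip_width: 0.35
[ 0.46301349 -0.10292095 -0.02160167] [ 3.14058725e+00 -1.33006204e-03 -2.99538264e+00] (array([ 0.06, -0.08,  0.38]), array([-68.5,  -4.8,   0.3]))
```

View pics/t7.png

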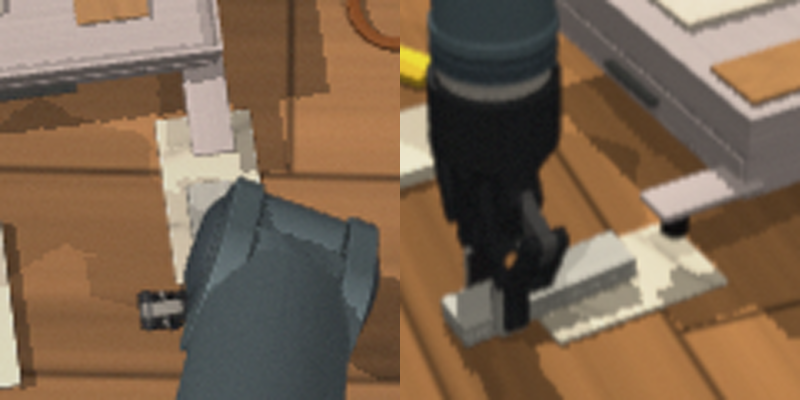

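Side and top crops: the packer is level just over the tile, in front of the lug and about 4 mm to its left, as computed. I'll correct sideways and slide in.

```bash
python3 -m crank '[[0,0,0.4,0,-4.8,0,20],[0,0,0.4,-8,-4.8,0,20],[0,0,0.4,-18,-4.8,0,20],[0,0,0.4,-28,-4.8,0,20],[0,0,0.4,-34,-4.8,0,20]]'; python3 -m crank '[[0,0,0,-8,0,0,20],[0,0,0,-17,0,0,20],[0,0,0,-27,0,0,20],[0,0,0,-34.5,0,0,20],[0,0,0,-34.5,0,0,20]]';python3 -m crank '[[0,0,0,0,0,1,20],[0,0,0,0,0,1,20]]';python3 -m crank '[[0,0,0,0,0,1,20],[0,0,0,0,0,1,20]]'
```

```text
time: 11.2
tcp_pos: [0.4937, -0.1049, -0.0209]
ee_rot: [3.139, -0.012, -3.004]
contact_force: [-16.2, -2.4, 22.9]
grip_width: 0.354
time: 11.62
tcp_pos: [0.5321, -0.0998, -0.0202]
ee_rot: [3.141, -0.004, -3.004]
contact_force: [-4.4, -0.3, 9.3]
grip_width: 0.352
time: 11.78
tcp_pos: [0.5322, -0.0998, -0.0203]
ee_rot: [3.14, -0.003, -3.005]
contact_force: [-5.3, 0.7, 12.8]
grip_width: 0.351
time: 11.95
tcp_pos: [0.5325, -0.0998, -0.0208]
ee_rot: [3.14, -0.002, -3.004]
contact_force: [-5.2, -0.1, 15.8]
grip_width: 0.351
```

```bash
python3 -m crank '[[0,0,0,0,0,-1.5,20],[0,0,0,0,0,-1.5,20],[0,0,0,0,0,-1.5,20]]'; python3 -m crank '[[0,0,0,0,0,0,36],[0,0,0,0,0,0,44],[0,0,0,0,0,0,50],[0,0,0,0,0,0,50],[0,0,0,0,0,0,50]]';python3 - <<'E'
from h import *
import cv2
a=cv2.imread('pics/top0.png');b=robot.read_camera('top')['color']
r=np.s_[110:200,240:370]
g=lambda i:cv2.cvtColor(i,cv2.COLOR_BGR2GRAY).astype(np.float32)[r]
print('tray shift px',cv2.phaseCorrelate(g(a),g(b),cv2.createHanningWindow((130,90),5)))
cv2.imwrite('pics/w8.png',robot.read_camera('wrist')['color'])
E
```

```text
time: 12.2
tcp_pos: [0.5325, -0.0998, -0.0204]
ee_rot: [3.141, -0.001, -3.004]
contact_force: [-4.3, -0.2, 9.8]
grip_width: 0.35
time: 12.62
tcp_pos: [0.5326, -0.0994, -0.0216]
ee_rot: [-3.142, 0.0, -3.004]
contact_force: [0.7, 0.0, -0.2]
grip_width: 0.588
tray shift px ((0.3535751597131309, -0.31434848710960495), 0.8559277839817628)
```

Contact came about 5 mm earlier than expected: maybe the fingertips touched the tile, maybe two packers are held. Before going on I'll use one composite view to settle it.

Run:
```python
from h import *
import cv2
s=robot.read_camera('side')['color'];t=cv2.imread('pics/t7.png');w=cv2.imread('pics/w6.png')
s0=cv2.imread('pics/side0.png')
z=lambda i:cv2.resize(i,(400,300),interpolation=cv2.INTER_CUBIC)
disp=s[180:225,230:300]
m=np.vstack([np.hstack([z(s[250:325,315:415]),z(np.hstack([cv2.resize(s0[180:225,230:295],(200,150)),cv2.resize(s[180:225,230:295],(200,150))]))]),np.hstack([z(w[100:220,500:700]),z(t[210:360,420:660])])])
cv2.imwrite('pics/m9.png',m)
```

```text
(no output)
```

View pics/m9.png

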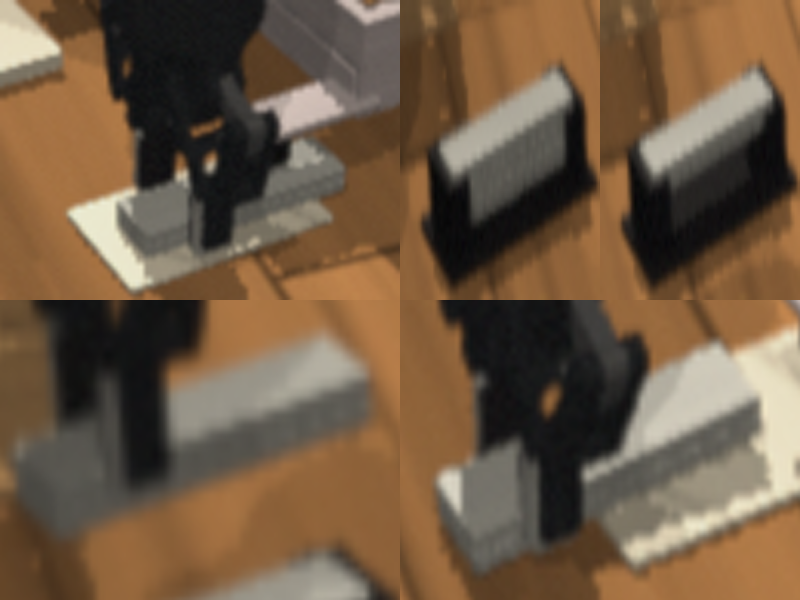

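The composite shows that I took two packers at once. The dispenser's stack dropped from three to one (top right), and the held bar shows a seam at mid-thickness. Both now lie flat, one on another, on the tile under the foot, which is the required number. The soft spring had hidden the early touch. Pulling them out again would only risk the tray, so I leave the stack, lift clear and check.

```bash
python3 -m crank '[[0,0,0,0,0,-6,50],[0,0,0,0,0,-20,50],[0,0,0,0,0,-45,50],[0,0,0,0,0,-80,50],[0,0,0,0,0,-115,50]]'; python3 -m crank '[[0,0,0,0,0,0,0],[0,0,0,0,0,0,0],[0,0,0,0,0,0,0],[0,0,0,0,0,0,0]]' 40;python3 - <<'E'
from h import *
import cv2
a=cv2.imread('pics/side0.png');b=robot.read_camera('side')['color'];cv2.imwrite('pics/side9.png',b)
for n,r in(('tray',np.s_[190:275,400:470]),('tile+packer',np.s_[285:320,335:375])):
    A,B=[cv2.cvtColor(i,cv2.COLOR_BGR2GRAY)[r].astype(np.float32) for i in(a,b)]
    print(n,cv2.phaseCorrelate(A,B,cv2.createHanningWindow(A.shape[::-1],5)),np.abs(A-B).mean())
t,r,s=pose();print(t,s['ee_rot'],go([.586,-.0905,.055],np.radians(188)))
E
```

```text
time: 13.18
tcp_pos: [0.5307, -0.0997, 0.0941]
ee_rot: [3.141, -0.003, -3.005]
contact_force: [1.9, 0.7, -0.4]
grip_width: 0.588
time: 13.52
tcp_pos: [0.5307, -0.0994, 0.0923]
ee_rot: [3.141, -0.003, -3.005]
contact_force: [-0.2, 0.4, -0.4]
grip_width: 0.019
tray ((0.3740761218625437, -0.3921413411654484), 1.1627919094062147) 6.1811767
tile+packer ((-0.13184709922646576, 0.25655413339623223), 0.4921019819047716) 32.205
[ 0.53049944 -0.09936775  0.09199379] [ 3.14092132 -0.0032365  -3.0044838 ] (array([ 0.04, -0.19, -0.14]), array([-56.3,   1.2,  36.8]))
```

Run:
```python
from h import *
import cv2
for n,rs in(('side',{'tray':np.s_[190:275,400:470],'dish':np.s_[345:400,365:440],'jar':np.s_[320:385,455:505],'mug':np.s_[140:185,345:395],'plant':np.s_[205:270,495:545]}),('top',{'tray':np.s_[110:200,240:370],'dish':np.s_[210:270,425:490],'jar':np.s_[160:200,445:490],'mug':np.s_[85:140,85:145],'plant':np.s_[50:95,350:395],'bangle':np.s_[150:190,395:440],'tags':np.s_[150:195,145:200]})):
  a=cv2.imread(f'pics/{n}0.png');b=robot.read_camera(n)['color']
  for k,r in rs.items():
    A,B=[cv2.cvtColor(i,cv2.COLOR_BGR2GRAY)[r].astype(np.float32) for i in(a,b)]
    s,q=cv2.phaseCorrelate(A,B,cv2.createHanningWindow(A.shape[::-1],5));print(n,k,np.round(s,2),round(q,2))
```

```text
side tray [ 0.34 -0.38] 1.15
side dish [0.27 0.4 ] 0.56
side jar [ 0.01 -0.13] 0.95
side mug [22.86 23.8 ] -0.01
side plant [ 0.05 -0.12] 1.05
top tray [ 0.27 -0.38] 0.79
top dish [0.24 0.16] 0.52
top jar [0.53 0.11] 0.99
top mug [-0.1  -0.01] 0.96
top plant [0.41 0.41] 1.01
top bangle [0.42 0.09] 0.96
top tags [-0.05  0.57] 1.01
```

Shifts are within the measurement noise (0.4 px or less everywhere), so nothing has been disturbed. Now going over the lug.

```bash
python3 -m crank '[[0,0,0,-14,0,0,0],[0,0,0,-32,1,0,0],[0,0,0,-50,1,8,0],[0,0,0,-56,1,16,0],[0,0,0,-56,1,24,0]]'; (python3 -m crank '[[0,0,0,0,0,3,0],[0,0,0,0,0,3,0],[0,0,0,0,0,3,0]]';python3 -m crank '[[0,0,0,0,0,3,0],[0,0,0,0,0,3,0],[0,0,0,0,0,3,0]]';python3 -m crank '[[0,0,0,0,0,2,0],[0,0,0,0,0,2,0],[0,0,0,0,0,2,0]]';python3 -m crank '[[0,0,0,0,0,2,0],[0,0,0,0,0,2,0],[0,0,0,0,0,2,0]]')|grep -E 'pos|force'
```

```text
time: 14.08
tcp_pos: [0.5884, -0.0903, 0.0682]
ee_rot: [-3.142, -0.0, -3.003]
contact_force: [-1.1, -1.1, -0.5]
grip_width: -0.002
tcp_pos: [0.5855, -0.0916, 0.0656]
contact_force: [-0.1, -0.5, -1.3]
tcp_pos: [0.5872, -0.0912, 0.0637]
contact_force: [-0.1, -0.4, -0.6]
tcp_pos: [0.5874, -0.091, 0.0615]
contact_force: [-0.3, 0.2, 0.7]
tcp_pos: [0.5873, -0.091, 0.0593]
contact_force: [-0.8, -0.3, -0.2]
```

```bash
(for k in 1; do python3 -m crank '[[0,0,0,0,0,2,0],[0,0,0,0,0,2,0]]';python3 -m crank '[[0,0,0,0,0,2,0],[0,0,0,0,0,2,0]]';python3 -m crank '[[0,0,0,0,0,2,0],[0,0,0,0,0,2,0]]';python3 -m crank '[[0,0,0,0,0,2,0],[0,0,0,0,0,2,0]]';python3 -m crank '[[0,0,0,0,0,2,0],[0,0,0,0,0,2,0]]';done)|grep -E 'pos|force'
```

```text
tcp_pos: [0.5872, -0.091, 0.0571]
contact_force: [-0.6, -0.2, -0.4]
tcp_pos: [0.5871, -0.091, 0.0551]
contact_force: [-0.7, -0.1, 0.2]
tcp_pos: [0.5871, -0.091, 0.0531]
contact_force: [-0.2, 0.1, 0.3]
tcp_pos: [0.5872, -0.091, 0.0511]
contact_force: [-0.2, 0.5, -0.5]
tcp_pos: [0.5872, -0.091, 0.0491]
contact_force: [0.1, 0.5, 0.3]
```

```bash
(for k in 1; do python3 -m crank '[[0,0,0,0,0,2,0],[0,0,0,0,0,2,0]]';python3 -m crank '[[0,0,0,0,0,2,0],[0,0,0,0,0,2,0]]';python3 -m crank '[[0,0,0,0,0,2,0],[0,0,0,0,0,2,0]]';python3 -m crank '[[0,0,0,0,0,2,0],[0,0,0,0,0,2,0]]';python3 -m crank '[[0,0,0,0,0,2,0],[0,0,0,0,0,2,0]]';done)|grep -E 'pos|force'
```

```text
tcp_pos: [0.5872, -0.091, 0.0471]
contact_force: [-0.4, 0.4, 0.1]
tcp_pos: [0.5871, -0.091, 0.0451]
contact_force: [0.3, -0.5, -0.6]
tcp_pos: [0.5872, -0.091, 0.0431]
contact_force: [-1.1, 0.6, -0.6]
tcp_pos: [0.5872, -0.0909, 0.0411]
contact_force: [0.2, 0.3, 0.1]
tcp_pos: [0.5872, -0.091, 0.0391]
contact_force: [0.4, -0.7, 0.4]
```

```bash
(for k in 1; do python3 -m crank '[[0,0,0,0,0,2,0],[0,0,0,0,0,2,0]]';python3 -m crank '[[0,0,0,0,0,2,0],[0,0,0,0,0,2,0]]';python3 -m crank '[[0,0,0,0,0,1,0],[0,0,0,0,0,1,0]]';python3 -m crank '[[0,0,0,0,0,1,0],[0,0,0,0,0,1,0]]';done)|grep -E 'pos|force'
```

```text
tcp_pos: [0.5872, -0.091, 0.0371]
contact_force: [-0.2, 0.6, 0.3]
tcp_pos: [0.5872, -0.091, 0.0351]
contact_force: [0.1, 0.5, 0.4]
tcp_pos: [0.5873, -0.091, 0.0343]
contact_force: [0.7, 0.5, -0.2]
tcp_pos: [0.5873, -0.091, 0.0334]
contact_force: [-0.7, -1.5, 0.1]
```

```bash
(for k in 1; do python3 -m crank '[[0,0,0,0,0,1.5,0],[0,0,0,0,0,1.5,0]]';python3 -m crank '[[0,0,0,0,0,1.5,0],[0,0,0,0,0,1.5,0]]';python3 -m crank '[[0,0,0,0,0,1.5,0],[0,0,0,0,0,1.5,0]]';python3 -m crank '[[0,0,0,0,0,1.5,0],[0,0,0,0,0,1.5,0]]';done)|grep -E 'pos|force'
```

```text
tcp_pos: [0.5873, -0.091, 0.0317]
contact_force: [-0.0, 0.5, -0.3]
tcp_pos: [0.5872, -0.091, 0.0302]
contact_force: [-0.3, -0.4, -0.8]
tcp_pos: [0.5872, -0.091, 0.0287]
contact_force: [-0.7, -0.2, 0.6]
tcp_pos: [0.5872, -0.091, 0.0272]
contact_force: [0.6, 0.0, -0.6]
```

```bash
(for k in 1; do python3 -m crank '[[0,0,0,0,0,1.5,0],[0,0,0,0,0,1.5,0]]';python3 -m crank '[[0,0,0,0,0,1.5,0],[0,0,0,0,0,1.5,0]]';python3 -m crank '[[0,0,0,0,0,1.5,0],[0,0,0,0,0,1.5,0]]';python3 -m crank '[[0,0,0,0,0,1.5,0],[0,0,0,0,0,1.5,0]]';done)|grep -E 'pos|force'
```

```text
tcp_pos: [0.5872, -0.091, 0.0257]
contact_force: [0.2, -0.2, 0.4]
tcp_pos: [0.5874, -0.0912, 0.0244]
contact_force: [-1.3, -0.9, 0.7]
tcp_pos: [0.5873, -0.0915, 0.0229]
contact_force: [-0.7, -0.5, 0.9]
tcp_pos: [0.5874, -0.0915, 0.0223]
contact_force: [-2.3, -1.0, 6.2]
```

Light contact came at 0.0247, then about 2.4 mm of play, then a firm stop at 0.0223. So the foot seats on the packers. I'll press a little, hold, and lift off.

```bash
(python3 -m crank '[[0,0,0,0,0,1,0],[0,0,0,0,0,1,0],[0,0,0,0,0,1,0],[0,0,0,0,0,1,0],[0,0,0,0,0,1,0]]'; python3 -m crank '[[0,0,0,0,0,0,0],[0,0,0,0,0,0,0],[0,0,0,0,0,0,0],[0,0,0,0,0,0,0],[0,0,0,0,0,0,0]]'; python3 -m crank '[[0,0,0,0,0,-2,0],[0,0,0,0,0,-4,0],[0,0,0,0,0,-8,0],[0,0,0,0,0,-14,0],[0,0,0,0,0,-24,0]]'; python3 -m crank '[[0,0,0,0,0,-20,0],[0,0,0,10,0,-50,0],[0,0,0,30,0,-70,0],[0,0,0,60,0,-80,0],[0,0,0,90,0,-80,0]]';python3 -m crank '[[0,0,0,0,0,0,0],[0,0,0,0,0,0,0],[0,0,0,0,0,0,0],[0,0,0,0,0,0,0],[0,0,0,0,0,0,0]]')|grep -E 'time|pos|force'
python3 - <<'E'
from h import *
import cv2
a=cv2.imread('pics/side9.png');a0=cv2.imread('pics/side0.png');b=robot.read_camera('side')['color'];cv2.imwrite('pics/side10.png',b)
for n,i in(('vs before press',a),('vs start',a0)):
  for k,r in(('tray',np.s_[190:275,400:470]),('packer',np.s_[270:325,330:400])):
    A,B=[cv2.cvtColor(x,cv2.COLOR_BGR2GRAY)[r].astype(np.float32) for x in(i,b)]
    print(n,k,cv2.phaseCorrelate(A,B,cv2.createHanningWindow(A.shape[::-1],5)))
print(robot.read_state()['contact_force'])
E
```

```text
time: 19.17
tcp_pos: [0.5874, -0.0915, 0.0222]
contact_force: [-3.5, -0.5, 11.4]
time: 19.58
tcp_pos: [0.5874, -0.0915, 0.0222]
contact_force: [-4.6, -0.9, 10.7]
time: 20.0
tcp_pos: [0.5863, -0.0906, 0.0438]
contact_force: [-0.9, -0.0, 0.6]
time: 20.42
tcp_pos: [0.501, -0.1038, 0.1283]
contact_force: [0.6, -0.9, -0.6]
time: 20.83
tcp_pos: [0.4996, -0.103, 0.1248]
contact_force: [-0.0, -0.2, 0.6]
vs before press tray ((0.029679552619285232, 0.05604509923755785), 0.9588368327529342)
vs before press packer ((0.056169770709573186, -0.09855928736662634), 0.9623725235462188)
vs start tray ((0.3371960771659701, -0.3447658953416166), 1.189812370877207)
vs start packer ((0.9926527423812104, 0.3852656121706701), 0.48771766269648514)
[ 0.43840634 -0.02878405 -0.47478805]
```

```bash
python3 -c "
from rig import robot
print(robot.hand_in())"
```

```text
the job is handed in; nothing more can be done
None
```

The short foot now stands over two packers on the thin tile, and the tray passed the press check. But I took and slid in both packers together, not one at a time as you asked. I handed the job in at about 21 s.

- **How the double pick happened:** I found the height by touching the top packer with the fingertips, but the touch seems to have pushed the spring platform down first. I then gripped too low and picked up two packers. I only noticed after they were in. Two is the right number for the thin tile, so I left them rather than risk the tray by redoing it. One packer remains in the dispenser.
- **Slide-in:** the wrist read up to about 23 N upward and 16 N backward while sliding, because the packers rubbed on the tile.
- **Press check:** after light contact, the lug went down about 2.4 mm and stopped firmly on the packers (the expected play is 2.8 mm). It held about 11 N for 0.8 s, and I then let go.
- **Last checks:**
  - The tray and packers did not shift between before and after the press (0.1 px or less).
  - Since the start, the tray's image has shifted about 0.3 to 0.5 px. That is close to the image noise, so I can't rule out a move of up to about 1 mm.
  - The dish, bangle, tag holder and jar, compared before the press only, showed no shift beyond about 0.6 px of noise.
  - The arm was clear and touching nothing at hand-in.
- **Not checked:** I had used all 12 picture views, so I did not look at the final scene by eye. Those last comparisons are numerical only.

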